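True up a batten on a microscope docking board with an assembly square

ROBOT

A 6-joint arm with a two-finger parallel gripper is mounted at the origin on the work surface. World frame = base frame: x ahead of the robot, y to its left, z up, the work surface at z = 0. Lengths are in mm, angles in rad, forces in N, time in s.
With the tool pointing down it reaches from about 350 to 875 mm from the base axis. Payload 4.2 kg.
Tool frame: the origin (TCP) lies between the finger pads; the fingertips stand 25 mm ahead of it and the grasp point (between the pads) lies 6 mm ahead of it; z points along the fingers, y is the line along which they close (so a half turn about z gives the same grasp; the last joint's range is limited). The gripper opens to 85 mm and grips with 20 to 120 N. Pads are 22 mm wide; open, the fingers measure 114 mm over their backs; the gripper's body (76 mm by 85 mm) begins 54 mm behind the grasp point. The pads swing forward as they close: fully open they stand 13 mm farther back than shut.
Start: joints at [1.367, 0.385, 0.008, 0, -1.194, -0.259], TCP at [279.001, 559.248, 256.312] pointing down, gripper open.
Joint ranges: [-3.14, 3.14], [-1.21, 2.06], [-1.07, 1.41], [-3.16, 2.05], [-2.99, -0.16], [-3.1, 3.1]. Speed limits (rad/s): [2.79, 2.79, 3.14, 3.14, 3.14, 3.14].

INTERFACE

Orientations are given as a unit quaternion [x, y, z, w].
In Python, from bench import arm gives the robot as it stands.
- The arm moves only by the shell command python3 -m pendant 'ROWS'. ROWS is JSON, a list of rows, each a list of 7 numbers: the shift along the tool's x, y, z in m, then the turn, a rotation vector about the tool's x, y, z in degrees, then the finger opening in m, from 0 to 0.0854. In form: [[x, y, z, wx, wy, wz, fingers], ...]. A call has 1 to 12 rows; each row shifts and turns the commanded pose from where the row before left it, along the tool's axes as they then stand; what a row does not reach is not made up. A row lasts 1/10 s, in which the tool goes at most 50 mm and 8.59 degrees, less where a joint would pass 70% of its speed; a pose out of reach is approached as far as the arm can. A call is refused whole if a number of a shift passes 0.05 or a number of a turn 8.59, either way. A call with a gripper value outside its range is refused whole. The fingers move at their own pace and stop on an object; the grip force is fixed at half the most. Time passes only in rows, so rows that do not move let the fingers close. It gives the time, the measured TCP pose, the force, the opening and the grip force at its end, in the units of the state.
- arm.read_state(): the state, without advancing time (a new reading comes with each control period).
- arm.get_image(name): name is "scene" or "top" or "wrist"; returns a dict with "image" (384x512x3 uint8, red, green, blue), "fx", "fy", "cx", "cy" (pixels), "k1" (the pictures are not rectified: a ray, as slopes to the right and down, at radius r is drawn at 1 + k1 r^2 times it, then the intrinsics apply), "xyz" and "rotation" of the camera in the world. Camera axes: x right, y down, z forward; pixel columns grow to the right and rows downward; lengths in mm; the calibration is good to about 2 mm. A picture is of the moment at which its call begins. There is no depth.
- arm.job_done(): hands the job in; it is judged then, once.
The state is a dict: "clock": time; "joints": joint angles; "joint_vel": joint speeds; "joint_efforts": joint torques, N m; "position": TCP position; "ee_rot": TCP orientation; "contact_force": force on the tool from outside, world axes, zero at the start; "wrist_torque": the same for the moment, N m; "gripper_width": finger opening in mm; "grasp_force": force on a finger pad.
Only numpy, scipy, OpenCV 4.12 (cv2) and the standard library are available. Lean on these libraries where they do the work, as an engineer would, in place of code of your own. Each camera call takes 0.05 s, during which the arm holds its last target. There are 200 camera calls.

TASK

The microscope's docking board has one batten screwed down for good, while the side batten still hangs on a single screw and leans in. Pick up the aluminium assembly square, lay it flat on the board and press it into the corner between the two battens until its two outer edges bear flat along both of them and the side batten has been pushed out to a true right angle. Finish while still holding the square in the gripper, pressed firmly home against both battens so that the second screw could be driven: do not let go, and leave the slide box, screwdriver and screw tin where they are.

Things in the scene. Friction and masses are not known exactly. Their poses are not given: they have to be found in the camera images.
- square: aluminium square, flat on the bench, 0.4 kg, 18 mm thick: two legs 150 x 20 mm at a right angle and a diagonal brace 16 mm wide. Origin: underside, mid-brace; z up. Outer corner (heel) at (+69.3, -69.3) mm. Outer face x = +69.3 goes on the fixed batten, y = -69.3 on the side batten. The brace runs along (1, 1): grip it at the origin across, along (1, -1); open triangle inside it 62 mm deep
- heel (a point): point where the square's two outer bearing faces would meet, 9 mm above its underside; the metal itself is cut back there by a 12 mm notch. Axes as square
- toe_plate (a point): far end of the bearing face that goes against the fixed batten: at (+69.3, +80.7) mm, 9 mm up, in square; 150 mm from the heel
- toe_stud (a point): far end of the bearing face that goes against the side batten: at (-80.7, -69.3) mm, 9 mm up, in square; 150 mm from the heel
- board: plywood docking board 320 mm (its x) by 300 mm (its y) by 18 mm, screwed to the bench. Origin: centre of its underside, z up, its -x side towards the robot. The working corner is the one at +x, -y
- corner (a point): inner corner on the board's upper surface (18 mm above the bench) where the fixed batten's face meets the side batten's inner face when that is square. Axes as board. When home, the square's frame is parallel to this one, its origin at (-69.3, +69.3, 0) mm from here
- plate: the fixed batten, wood 30 mm wide, 25 mm high, 300 mm long, along the board's y at its +x edge; top 43 mm above the bench. Origin: on the board's surface at the middle of its inner face, which is the plane x = 0 and faces -x. Axes as board
- stud (a joint): side batten, wood 230 x 30 x 25 mm along the board's x at its -y edge, turning on its one screw (20.5 mm from the fixed batten's face, 15 mm behind its own inner face). 0 = square; positive = leaning in, free end (towards the robot) swung to board +y. Starts 0.05 to 0.11 in, stays where put (dry friction 0.5 N m, about 4 N at the square's toe), can swing past square to -0.10
- stud_end (a point): free end of the side batten's inner face, 232 mm from the corner when square, 12.5 mm above the board
- slide_box: bystander: paper-wrapped box of slides 84 x 56 x 30 mm with a dark blue end, origin under its centre
- screwdriver: bystander: screwdriver 200 mm long lying on the bench beyond the board
- screw_tin: bystander: shallow round tin 68 mm across and 18 mm high with brass screws in it, origin under its centre
There are look-alikes about, which are no part of the job. Of the things that look like the square, take the one that is farthest from the robot's base at the start.

How it is judged:
By the outcome, as a careful person would: the job done as asked, in the order asked, and still so for the second after the job is handed in, while the arm keeps its last pose, push and grip.
It also fails if it takes over 48 s, if anything falls off the work surface, if the arm or the gripper's body presses on something with over 40 N, if the wrist force passes 120 N, or if a joint passes its speed limit or range.

## Working session

There is one attempt and no reset: what is moved stays moved. The work goes in short steps, Python scripts to look and compute and a shell command to move; the robot and the scene stay as the last step left them, time stands still between calls to the robot, and variables do not carry over. Pictures are saved under pics/ and viewed, at most 10 in all, crops included, and the job is handed in when it is done.

```bash
ls; mkdir -p pics
python3 - <<'E'
from bench import arm
import cv2,pickle
d={}
for n in("scene","top","wrist"):
    r=arm.get_image(n); d[n]=r
    cv2.imwrite(f"pics/{n}0.png",r["image"][:,:,::-1])
    print(n,r["fx"],r["fy"],r["cx"],r["cy"],r["k1"],r["xyz"],r["rotation"])
pickle.dump(d,open("d0.pkl","wb"))
s=arm.read_state();print(s)
E
```

```text
pics
scene 461.83198949442846 461.83198949442846 254.67724023551622 192.28363941335607 0.04937534005942976 [1358.97338778 -207.72344189 1003.06636648] [ 0.72711268  0.58892498 -0.22919747 -0.26822201]
top 394.86127764775415 394.86127764775415 251.801113965976 195.16076247955056 -0.10293959468746908 [ 451.12583886  -76.81254535 1216.66085675] [ 0.71031075 -0.70259741  0.02484761 -0.03461387]
wrist 345.22509445597467 345.22509445597467 258.56857349843597 193.5138935196253 -0.04291554494480601 [344.30248844 527.57075837 372.81306137] [-0.52059734  0.84145083  0.12266477 -0.0767611 ]
{'clock': 0.15, 'joints': array([ 1.36662367e+00,  3.85422675e-01,  6.93560086e-03, -3.23330312e-04,
       -1.19399422e+00, -2.58560881e-01]), 'joint_vel': array([-0.00131918, -0.00241532,  0.00346433,  0.00147216, -0.00064264,
       -0.00140622]), 'joint_efforts': array([ 7.15012411e-04, -3.92678189e+01,  1.88581735e+01,  4.18861270e+00,
       -3.41179802e-03, -6.01032909e-06]), 'position': array([278.83396206, 558.91671101, 255.44965795]), 'ee_rot': array([ 9.73339865e-01, -2.29366026e-01, -1.27310164e-04,  8.46259737e-04]), 'contact_force': array([ 0.00405758,  0.24809209, -0.65730902]), 'wrist_torque': array([-0.01150311, -0.024802  , -0.05482698]), 'grasp_force': 0.0, 'gripper_width': 85.33303914971437}
```

View pics/top0.png

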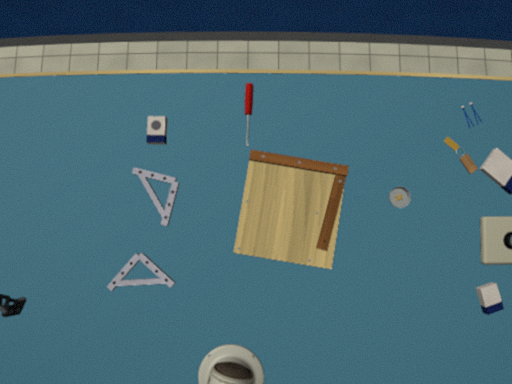

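View pics/scene0.png

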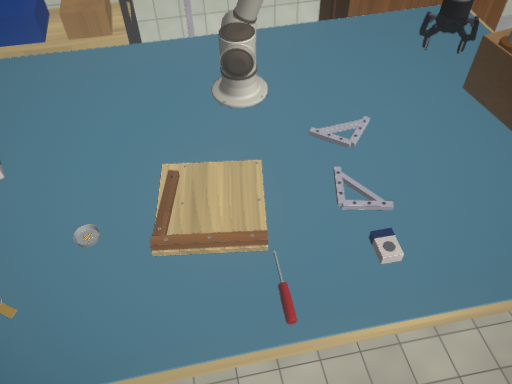

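The top view shows two squares: the one at about (160,195) is farther from the base than the one at (140,272), so it's the target, with its heel near (177,180). The board is at about (295,210), with the fixed batten along its top edge and the leaning side batten from (340,178) to (323,248).

```bash
cat > h.py <<'E'
import numpy as np,cv2
from scipy.spatial.transform import Rotation as R
def ray(r,uv):
    K=np.array([[r["fx"],0,r["cx"]],[0,r["fy"],r["cy"]],[0,0,1]])
    p=cv2.undistortPoints(np.float64(uv).reshape(-1,1,2),K,np.array([r["k1"],0,0,0.]))[:,0]
    return R.from_quat(r["rotation"]).apply(np.c_[p,np.ones(len(p))])
def plane(r,uv,z):
    d=ray(r,uv);c=np.array(r["xyz"]);return c+d*((z-c[2])/d[:,2])[:,None]
def proj(r,P):
    q=R.from_quat(r["rotation"]).inv().apply(np.atleast_2d(P)-r["xyz"]);s=q[:,:2]/q[:,2:]
    s=s*(1+r["k1"]*(s**2).sum(1,keepdims=True));return s*[r["fx"],r["fy"]]+[r["cx"],r["cy"]]
def rect(r,x0,x1,y0,y1,z,s=1.0):
    "orthophoto of plane z: row 0 = x1 (far), col 0 = y1; s mm/pixel"
    X,Y=np.meshgrid(np.arange(x1,x0,-s),np.arange(y1,y0,-s),indexing="ij")
    m=proj(r,np.c_[X.ravel(),Y.ravel(),np.full(X.size,z)]).reshape(*X.shape,2).astype(np.float32)
    return cv2.remap(r["image"],m[...,0],m[...,1],cv2.INTER_CUBIC)
E
python3 - <<'E'
import pickle;from h import *
d=pickle.load(open("d0.pkl","rb"))
r=d["top"]
a=rect(r,280,640,60,360,18); b=rect(r,220,620,-400,0,43)
cv2.imwrite("pics/o1.png",np.hstack([np.pad(a,((0,40),(0,0),(0,0))),b])[:,:,::-1])
E
```

```text
(no output)
```

View pics/o1.png

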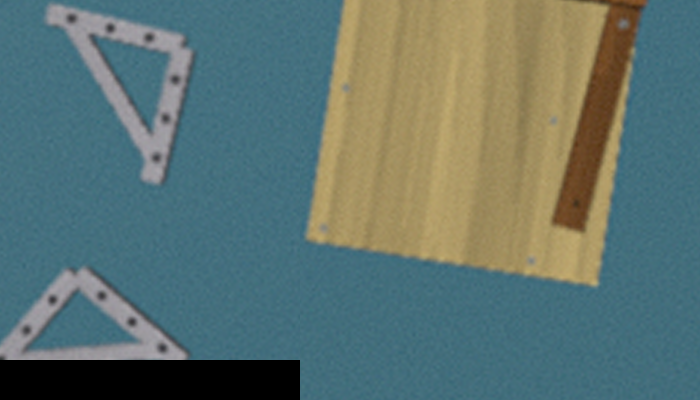

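Run:
```python
import pickle;from h import *
d=pickle.load(open("d0.pkl","rb"))
def linefit(c,p,q,tol=5,m=.15):
    p,q=np.float64(p),np.float64(q);L=np.linalg.norm(q-p);t=(q-p)/L
    for _ in range(3):
        n=np.array([-t[1],t[0]]);s=(c-p)@t;e=(c-p)@n
        k=(abs(e)<tol)&(s>m*L)&(s<(1-m)*L)
        vx,vy,x,y=cv2.fitLine(np.float32(c[k]),cv2.DIST_HUBER,0,.01,.01).ravel()
        v=np.array([vx,vy],float);t=v*np.sign(v@t);p0=np.array([x,y],float);p=p0+t*((p-p0)@t);tol=2.5
    return p0,t
def inter(l,m): 
    a=np.linalg.solve(np.c_[l[1],-m[1]],m[0]-l[0]);return l[0]+a[0]*l[1]
def contour(mask,x1,y1,s):
    cs,_=cv2.findContours(mask,cv2.RETR_EXTERNAL,cv2.CHAIN_APPROX_NONE);c=max(cs,key=cv2.contourArea)[:,0]
    return np.c_[x1-c[:,1]*s,y1-c[:,0]*s]
s=.5
for n,z in(("top",18),("scene",18)):
    r=d[n];im=rect(r,400,660,60,340,z,s);hsv=cv2.cvtColor(im,cv2.COLOR_RGB2HSV)
    mk=((hsv[...,1]<90)&(hsv[...,2]>110)).astype(np.uint8)*255
    mk=cv2.morphologyEx(mk,cv2.MORPH_OPEN,np.ones((9,9)))
    # drop slide box: keep biggest
    c=contour(mk,660,340,s)
    if n=="top": cv2.imwrite("pics/m.png",mk)
    A,T=cv2.minEnclosingTriangle(np.float32(c).reshape(-1,1,2));T=T[:,0]
    # heel: vertex nearest to right angle
    i=min(range(3),key=lambda i:abs(np.dot(T[i-1]-T[i],T[(i+1)%3]-T[i])/np.linalg.norm(T[i-1]-T[i])/np.linalg.norm(T[(i+1)%3]-T[i])))
    h=T[i];o=[T[i-1],T[(i+1)%3]];o.sort(key=lambda p:-p[1]) # larger y = toe_plate
    l1=linefit(c,h,o[0]);l2=linefit(c,h,o[1]);H=inter(l1,l2)
    ang=lambda t:np.degrees(np.arctan2(t[1],t[0]))
    e1=((c-H)@l1[1]).max();e2=((c-H)@l2[1]).max()
    y1=ang(l1[1])-90;y2=(ang(l2[1])-180+180)%360-180
    yw=np.radians((y1+y2)/2);Rm=np.array([[np.cos(yw),-np.sin(yw)],[np.sin(yw),np.cos(yw)]])
    print(n,"heel",H,"yaw",y1,y2,"len",e1,e2,"origin",H+Rm@[-69.3,69.3])
    # battens
    r=d[n];im=rect(r,220,680,-420,20,43,s);hsv=cv2.cvtColor(im,cv2.COLOR_RGB2HSV)
    mk=((hsv[...,0]<14)&(hsv[...,1]>110)&(hsv[...,2]<170)).astype(np.uint8)*255
    mk=cv2.morphologyEx(mk,cv2.MORPH_OPEN,np.ones((9,9)))
    cv2.imwrite(f"pics/b_{n}.png",np.hstack([im[::2,::2,::-1],cv2.merge([mk]*3)[::2,::2]]) )
```

```text
top heel [604.49505632 163.98218577] yaw -13.408171063763064 -13.475222458393375 len 153.51140604176334 155.40379017826913 origin [553.20257875 247.49303384]
scene heel [618.61157971 161.1182397 ] yaw -12.970916073319685 -12.858658135200102 len 152.5115398694074 169.2849790149964 origin [566.5532904  244.15386166]
```

```bash
python3 -c "
import cv2,numpy as np
a=cv2.imread('pics/b_top.png');b=cv2.imread('pics/b_scene.png');i=np.vstack([a,b]);cv2.imwrite('pics/b.png',cv2.resize(i,None,fx=.63,fy=.63))"
```

```text
(no output)
```

View pics/b.png

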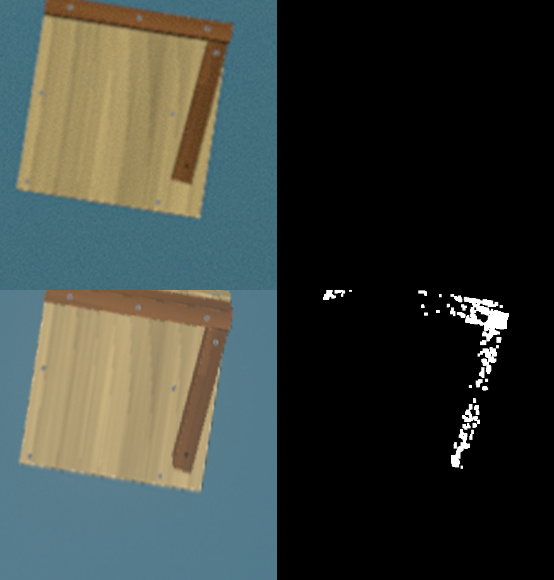

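Run:
```python
import pickle;from h import *
d=pickle.load(open("d0.pkl","rb"))
for n in("top","scene"):
    r=d[n]
    for nm,p in(("stud",(470,-270,43)),("stud2",(400,-290,43)),("plate",(608,-200,43)),("plate2",(600,-280,43)),("pine",(450,-180,18)),("pine2",(560,-200,18)),("bench",(300,-350,0)),("sq",(590,225,18)),("bench2",(500,150,0))):
        u,v=proj(r,p)[0].round().astype(int);c=r["image"][v-1:v+2,u-1:u+2].reshape(-1,3).mean(0)
        print(n,nm,u,v,c.round(),cv2.cvtColor(np.uint8([[c]]),cv2.COLOR_RGB2HSV)[0,0])
```

```text
top stud 322 223 [138. 113.  73.] [ 19 119 137]
top stud2 329 246 [159. 139.  93.] [ 21 107 158]
top plate 299 176 [164. 145.  97.] [ 21 105 163]
top plate2 325 179 [162. 143.  95.] [ 21 105 162]
top pine 291 229 [164. 145.  96.] [ 21 106 164]
top pine2 298 193 [161. 143.  96.] [ 22 104 160]
top bench 346 279 [ 66. 109. 123.] [ 97 120 123]
top sq 160 182 [ 73. 111. 127.] [ 98 109 126]
top bench2 184 212 [ 69. 111. 126.] [ 98 117 126]
scene stud 175 189 [122.  96.  70.] [ 15 109 122]
scene stud2 166 173 [169. 149. 111.] [ 20  89 169]
scene plate 206 223 [175. 155. 113.] [ 20  92 175]
scene plate2 175 226 [175. 155. 113.] [ 21  89 174]
scene pine 207 185 [178. 158. 115.] [ 21  89 177]
scene pine2 205 215 [175. 154. 112.] [ 20  91 174]
scene bench 146 162 [ 84. 123. 140.] [ 99 102 140]
scene sq 357 198 [ 88. 126. 142.] [ 99  99 142]
scene bench2 321 183 [ 84. 124. 141.] [ 99 103 141]
```

Run:
```python
import pickle;from h import *
d=pickle.load(open("d0.pkl","rb"))
s=.5
for n in("top","scene"):
    r=d[n];im=rect(r,220,720,-420,40,43,s);f=im.astype(int)
    brown=(f[...,1]<112)&(f[...,0]>f[...,2]+12)
    mk=cv2.morphologyEx(brown.astype(np.uint8)*255,cv2.MORPH_CLOSE,np.ones((7,7)))
    mk=cv2.morphologyEx(mk,cv2.MORPH_OPEN,np.ones((9,9)))
    cv2.imwrite(f"pics/bm_{n}.png",mk[::2,::2])
    X=lambda i:720-i*s; Y=lambda j:40-j*s
    # plate: per column upper & lower edges
    P=[];Q=[]
    for j in range(0,mk.shape[1]):
        y=Y(j)
        if not -250<y<-30: continue
        k=np.flatnonzero(mk[:,j])
        if len(k): P.append((y,X(k.min())));Q.append((y,X(k.max())))
    for nm,a in(("plate outer",P),("plate inner",Q)):
        a=np.float32(a);vx,vy,x,y=cv2.fitLine(a,cv2.DIST_HUBER,0,.01,.01).ravel();m=vy/vx
        print(n,nm,"yaw(deg)",-np.degrees(np.arctan(m)),"x at y=-150:",y+m*(-150-x))
    P=[];Q=[]
    for i in range(mk.shape[0]):
        x=X(i)
        if not 410<x<570: continue
        k=np.flatnonzero(mk[i])
        if len(k): P.append((x,Y(k.min())));Q.append((x,Y(k.max())))
    for nm,a in(("stud inner",P),("stud outer",Q)):
        a=np.float32(a);vx,vy,x,y=cv2.fitLine(a,cv2.DIST_HUBER,0,.01,.01).ravel();m=vy/vx
        print(n,nm,"ang",np.degrees(np.arctan(m)),"y at x=500:",y+m*(500-x))
    # board at z=18
    im=rect(r,220,720,-440,40,18,s);hsv=cv2.cvtColor(im,cv2.COLOR_RGB2HSV)
    mk=((hsv[...,0]<40)).astype(np.uint8)*255;mk=cv2.morphologyEx(mk,cv2.MORPH_OPEN,np.ones((9,9)))
    cs,_=cv2.findContours(mk,cv2.RETR_EXTERNAL,cv2.CHAIN_APPROX_NONE);c=max(cs,key=cv2.contourArea)
    (cx,cy),wh,a=cv2.minAreaRect(c);print(n,"board",X(cy),Y(cx),np.array(wh)*s,a, "corners",[(X(v),Y(u)) for u,v in cv2.boxPoints(cv2.minAreaRect(c))])
a=np.hstack([cv2.imread('pics/bm_top.png'),cv2.imread('pics/bm_scene.png')]);cv2.imwrite('pics/bm.png',cv2.resize(a,None,fx=.6,fy=.6))
```

```text
top plate outer yaw(deg) -9.104228 x at y=-150: 673.81555
top plate inner yaw(deg) -9.218235 x at y=-150: 639.8495
top stud inner ang -14.838165 y at x=500: -278.28088
top stud outer ang -14.716919 y at x=500: -312.32663
top board 512.8712158203125 -179.68197631835938 [307.30215454 320.89141846] 8.986310958862305 corners [(np.float32(378.39493), np.float32(-2.855484)), (np.float32(695.34766), np.float32(-52.978226)), (np.float32(647.34753), np.float32(-356.50848)), (np.float32(330.3948), np.float32(-306.38574))]
scene plate outer yaw(deg) -8.761671 x at y=-150: 691.11774
scene plate inner yaw(deg) -8.817457 x at y=-150: 647.3763
scene stud inner ang -14.569034 y at x=500: -274.6315
scene stud outer ang -14.796747 y at x=500: -311.00662
scene board 519.9429016113281 -180.7533416748047 [307.58398438 331.14984131] 8.967033386230469 corners [(np.float32(380.36258), np.float32(-3.0334473)), (np.float32(707.46515), np.float32(-54.6485)), (np.float32(659.5232), np.float32(-358.47324)), (np.float32(332.42062), np.float32(-306.8582))]
```

View pics/bm.png

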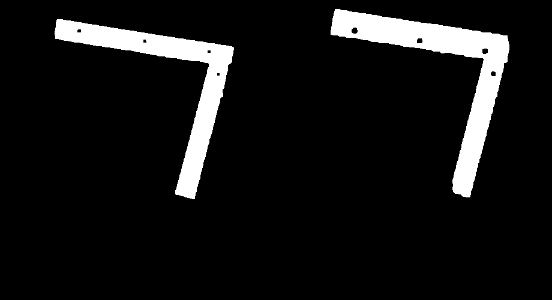

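The batten masks are clean. The board yaw is about -9.0° and the side batten is at -14.8°, so the lean is about 0.10 rad, which is within the given range. Next I write a row planner, then move above the square for a wrist look.

```bash
cat >> h.py <<'E'
def plan(xyz,ydir,n,w,start=None):
    "tool-axis rows (to type) to bring TCP to xyz (mm), pointing down, tool y along world angle ydir (deg)"
    from bench import arm
    s=arm.read_state();p=np.array(s["position"]);q=R.from_quat(s["ee_rot"])
    if start is not None:p,q=np.array(start[0],float),start[1]
    a=np.radians(ydir);y=np.array([np.cos(a),np.sin(a),0]);z=np.array([0,0,-1.]);g=R.from_matrix(np.c_[np.cross(y,z),y,z])
    rv=(q.inv()*g).as_rotvec(degrees=True)/n;st=(np.array(xyz)-p)/n;out=[]
    for i in range(n):
        d=np.round(q.inv().apply(st)/1000,4);e=np.round(rv,2);out.append([*d.tolist(),*e.tolist(),w]);p=p+q.apply(d*1000);q=q*R.from_rotvec(e,degrees=True)
    for o in out:print(o)
    return p,q
E
python3 - <<'E'
from h import *
plan([553,250,190],-58.3,9,.0854)
E
```

```text
[0.0426, 0.0171, 0.0073, 0.01, 0.0, -6.47, 0.0854]
[0.0404, 0.0218, 0.0073, 0.01, 0.0, -6.47, 0.0854]
[0.0377, 0.0262, 0.0073, 0.01, 0.0, -6.47, 0.0854]
[0.0345, 0.0303, 0.0073, 0.01, 0.0, -6.47, 0.0854]
[0.0308, 0.034, 0.0073, 0.01, 0.0, -6.47, 0.0854]
[0.0268, 0.0372, 0.0073, 0.01, 0.0, -6.47, 0.0854]
[0.0225, 0.04, 0.0073, 0.01, 0.0, -6.47, 0.0854]
[0.0178, 0.0423, 0.0073, 0.01, 0.0, -6.47, 0.0854]
[0.0129, 0.044, 0.0073, 0.01, 0.0, -6.47, 0.0854]
```

```bash
python3 -m pendant '[[0.0426,0.0171,0.0073,0,0,-6.47,0.05],[0.0404,0.0218,0.0073,0,0,-6.47,0.05],[0.0377,0.0262,0.0073,0,0,-6.47,0.05],[0.0345,0.0303,0.0073,0,0,-6.47,0.05],[0.0308,0.034,0.0073,0,0,-6.47,0.05],[0.0268,0.0372,0.0073,0,0,-6.47,0.05],[0.0225,0.04,0.0073,0,0,-6.47,0.05],[0.0178,0.0423,0.0073,0,0,-6.47,0.05],[0.0129,0.044,0.0073,0,0,-6.47,0.05],[0,0,0,0,0,0,0.05],[0,0,0,0,0,0,0.05],[0,0,0,0,0,0,0.05]]'
python3 - <<'E'
from h import *;import pickle
from bench import arm
r=arm.get_image("wrist");pickle.dump(r,open("w1.pkl","wb"));s=arm.read_state()
print(s["position"],R.from_quat(s["ee_rot"]).as_matrix().round(3),s["contact_force"],s["joints"],r["xyz"])
o=rect(r,430,680,120,370,18,.5)
cv2.imwrite("pics/w1.png",cv2.resize(np.hstack([cv2.resize(r["image"],(512,384)),cv2.resize(o,(384,384))]),(790,338))[:,:,::-1])
E
```

```text
clock: 1.35
position: [552.9, 250.9, 190.6]
ee_rot: [0.962, 0.273, -0.0, -0.0]
contact_force: [-0.6, 0.7, 0.0]
gripper_width: 50.2
grasp_force: 0.0
[552.69342644 251.33415512 190.82901349] [[ 0.85   0.527  0.   ]
 [ 0.527 -0.85   0.   ]
 [ 0.    -0.    -1.   ]] [-0.02302519  0.28300502 -0.3026615 ] [ 6.93063577e-01  4.06460783e-01 -1.30951292e-01 -1.50638649e-04
 -1.03305120e+00  1.43235234e+00] [615.05549501 290.56494245 308.09691198]
```

View pics/w1.png

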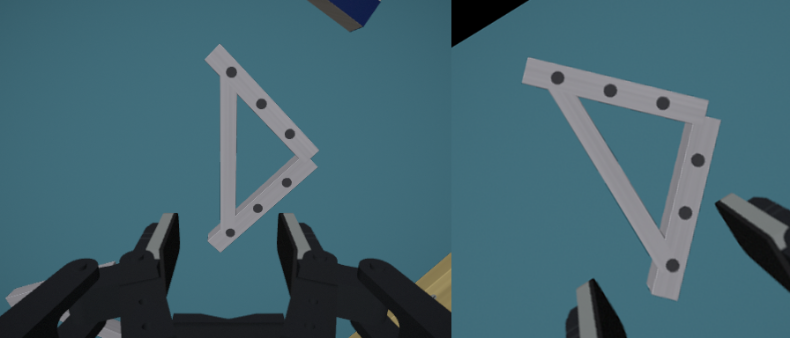

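The wrist view shows the whole square clearly: heel notch near (313,158), brace from (228,80) to (228,232) in the left panel. I fit its outer edges next.

```bash
cat >> h.py <<'E'
def lf(c,p,q,tol=5,m=.12):
    p,q=np.float64(p),np.float64(q);L=np.linalg.norm(q-p);t=(q-p)/L
    for _ in range(3):
        n=np.array([-t[1],t[0]]);s=(c-p)@t;e=(c-p)@n
        k=(abs(e)<tol)&(s>m*L)&(s<(1-m)*L)
        v=cv2.fitLine(np.float32(c[k]),cv2.DIST_HUBER,0,.01,.01).ravel().astype(float)
        t=v[:2]*np.sign(v[:2]@t);p=v[2:]+t*((p-v[2:])@t);tol=2
    return v[2:],t
def inter(l,m):
    a=np.linalg.solve(np.c_[l[1],-m[1]],m[0]-l[0]);return l[0]+a[0]*l[1]
def square(r,x0,x1,y0,y1,z,vmin=105,s=.5):
    im=rect(r,x0,x1,y0,y1,z,s);h=cv2.cvtColor(im,cv2.COLOR_RGB2HSV)
    mk=((h[...,1]<60)&(h[...,2]>vmin)).astype(np.uint8)*255
    mk=cv2.morphologyEx(mk,cv2.MORPH_OPEN,np.ones((5,5)))
    cs,_=cv2.findContours(mk,cv2.RETR_EXTERNAL,cv2.CHAIN_APPROX_NONE);c=max(cs,key=cv2.contourArea)[:,0]
    c=np.c_[x1-c[:,1]*s,y1-c[:,0]*s]
    T=cv2.minEnclosingTriangle(np.float32(c).reshape(-1,1,2))[1][:,0]
    i=np.argmax([np.linalg.norm(T[(k+1)%3]-T[k-1]) for k in range(3)])
    H=T[i];o=sorted([T[i-1],T[(i+1)%3]],key=lambda p:-p[1])
    l1,l2=lf(c,H,o[0]),lf(c,H,o[1]);H=inter(l1,l2)
    an=lambda t:np.degrees(np.arctan2(t[1],t[0]))
    a,b=an(l1[1])-90,an(-l2[1]);yw=np.radians((a+b)/2);M=np.array([[np.cos(yw),-np.sin(yw)],[np.sin(yw),np.cos(yw)]])
    print("heel",H,"yaws",a,b,"len",((c-H)@l1[1]).max(),((c-H)@l2[1]).max(),"origin",H+M@[-69.3,69.3])
E
python3 - <<'E'
from h import *;import pickle
square(pickle.load(open("w1.pkl","rb")),430,680,120,370,18)
E
```

```text
heel [603.03271504 168.59699701] yaws -13.50725026180828 -13.513166954328371 len 149.44812415796002 149.54664646519677 origin [551.84013283 252.16911871]
```

```bash
python3 -m pendant '[[-0.0005,-0.001,0.04,0,0,0.3,0.05],[0,0,0.04,0,0,0,0.05],[0,0,0.04,0,0,0,0.05],[0,0,0.03,0,0,0,0.05],[0,0,0.008,0,0,0,0.05],[0,0,0.003,0,0,0,0.05],[0,0,0,0,0,0,0.05],[0,0,0,0,0,0,0.05]]'
```

```text
clock: 2.2
position: [553.2, 252.1, 31.6]
ee_rot: [0.963, 0.271, 0.002, -0.001]
contact_force: [-0.0, -0.1, 0.5]
gripper_width: 50.2
grasp_force: 0.0
```

```bash
python3 -m pendant '[[0,0,0,0,0,0,0.01],[0,0,0,0,0,0,0.01],[0,0,0,0,0,0,0.01],[0,0,0,0,0,0,0.01],[0,0,0,0,0,0,0.01],[0,0,0,0,0,0,0.01]]'
```

```text
clock: 2.8
position: [552.7, 251.2, 30.8]
ee_rot: [0.963, 0.271, 0.001, -0.0]
contact_force: [-2.1, -0.4, 6.0]
gripper_width: 14.0
grasp_force: 62.4
```

```bash
python3 -m pendant '[[0,0,-0.01,0,0,0,0.01],[0,0,-0.02,0,0,0,0.01],[0,0,-0.03,0,0,0,0.01],[0,0,-0.03,0,0,0,0.01],[0,0,0,0,0,0,0.01],[0,0,0,0,0,0,0.01],[0,0,0,0,0,0,0.01]]'
python3 - <<'E'
from h import *;import pickle
from bench import arm
r=arm.get_image("wrist");pickle.dump(r,open("w2.pkl","wb"));s=arm.read_state()
p=s["position"];print(p,R.from_quat(s["ee_rot"]).as_matrix().round(4),s["contact_force"],s["gripper_width"])
for z in(p[2]-12,p[2]-10): square(r,430,680,120,370,z)
cv2.imwrite("pics/w2.png",r["image"][:,:,::-1])
plan([535,-190,130],-54,12,.01)
E
```

```text
clock: 3.5
position: [550.9, 250.1, 117.6]
ee_rot: [0.963, 0.27, -0.002, 0.0]
contact_force: [-0.3, 0.2, -3.3]
gripper_width: 14.1
grasp_force: 61.2
[551.03197229 250.15982175 117.48967247] [[ 0.8537  0.5207 -0.0037]
 [ 0.5207 -0.8537 -0.0023]
 [-0.0044 -0.     -1.    ]] [ 0.02533336 -0.5820405  -3.22433328] 14.21727067170057
heel [507.84777001 229.85047718] yaws -52.988485749443115 140.80628917179806 len 150.4873783988246 105.39008893006246 origin [409.86054015 231.71669884]
heel [509.5567568  230.73097888] yaws -52.86077470185825 140.61471592920682 len 148.06383163861616 103.59896156616426 origin [411.5705822  232.65180881]
[-0.0202, 0.0306, -0.001, -0.0, 0.02, -0.39, 0.01]
[-0.0205, 0.0305, -0.001, -0.0, 0.02, -0.39, 0.01]
[-0.0207, 0.0303, -0.001, -0.0, 0.02, -0.39, 0.01]
[-0.0209, 0.0302, -0.001, -0.0, 0.02, -0.39, 0.01]
[-0.0211, 0.0301, -0.001, -0.0, 0.02, -0.39, 0.01]
[-0.0213, 0.0299, -0.001, -0.0, 0.02, -0.39, 0.01]
[-0.0215, 0.0298, -0.001, -0.0, 0.02, -0.39, 0.01]
[-0.0217, 0.0296, -0.001, -0.0, 0.02, -0.39, 0.01]
[-0.0219, 0.0295, -0.001, -0.0, 0.02, -0.39, 0.01]
[-0.0221, 0.0293, -0.001, -0.0, 0.02, -0.39, 0.01]
[-0.0223, 0.0292, -0.001, -0.0, 0.02, -0.39, 0.01]
[-0.0225, 0.029, -0.001, -0.0, 0.02, -0.39, 0.01]
```

View pics/w2.png

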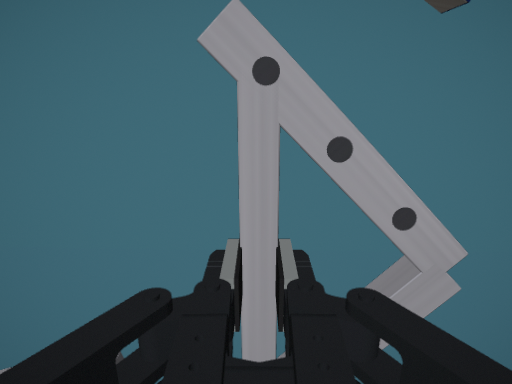

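The wrist view shows the brace square between the pads (cols 238–279, vertical), so the grasp is good. Next I carry it over to the board.

```bash
python3 -m pendant '[[-0.0202,0.0306,-0.001,0,0,-0.39,0.01],[-0.0205,0.0305,-0.001,0,0,-0.39,0.01],[-0.0207,0.0303,0,0,0,-0.39,0.01],[-0.0209,0.0302,0,0,0,-0.39,0.01],[-0.0211,0.0301,0,0,0,-0.39,0.01],[-0.0213,0.0299,0,0,0,-0.39,0.01],[-0.0215,0.0298,0,0,0,-0.39,0.01],[-0.0217,0.0296,0,0,0,-0.39,0.01],[-0.0219,0.0295,0,0,0,-0.39,0.01],[-0.0221,0.0293,0,0,0,-0.39,0.01],[-0.0223,0.0292,0,0,0,-0.39,0.01],[-0.0225,0.029,0,0,0,-0.39,0.01]]'
python3 -m pendant '[[0,0,0,0,0,0,0.01],[0,0,0,0,0,0,0.01],[0,0,0,0,0,0,0.01]]'
python3 - <<'E'
from h import *;import pickle
from bench import arm
for n in("wrist","top"):
    r=arm.get_image(n);pickle.dump(r,open(f"{n}3.pkl","wb"));cv2.imwrite(f"pics/{n}3.png",r["image"][:,:,::-1])
s=arm.read_state()
print(s["position"],R.from_quat(s["ee_rot"]).as_matrix().round(4),s["contact_force"],s["gripper_width"],s["joints"])
E
```

```text
clock: 4.75
position: [535.1, -190.7, 120.0]
ee_rot: [0.951, 0.31, -0.002, -0.001]
contact_force: [0.4, -0.2, -3.3]
gripper_width: 13.9
grasp_force: 61.2
clock: 5.05
position: [535.7, -188.8, 120.6]
ee_rot: [0.951, 0.31, -0.001, -0.001]
contact_force: [0.9, 1.0, -3.0]
gripper_width: 14.3
grasp_force: 61.2
[ 536.16843524 -188.36338056  121.20060021] [[ 8.072e-01  5.903e-01 -9.000e-04]
 [ 5.903e-01 -8.072e-01  2.000e-04]
 [-6.000e-04 -7.000e-04 -1.000e+00]] [ 0.48898004  0.7323957  -3.3355669 ] 13.839725851560637 [-5.28774906e-02  4.22851991e-01 -3.08856559e-01 -1.86743672e-04
 -8.40015560e-01  2.25517608e+00]
```

View pics/wrist3.png

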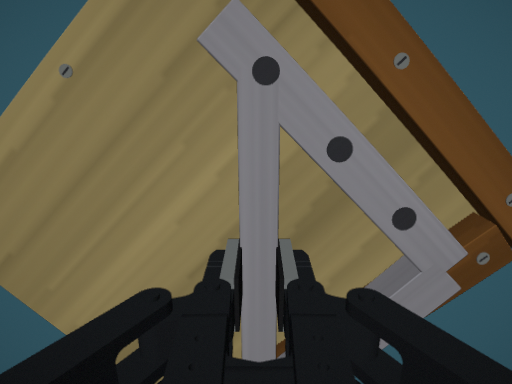

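The wrist view shows the square above the board, with the fixed batten's inner top edge running from about (335,40) to (490,210) and nearly parallel to the square's leg. I measure the relative yaw and gap next.

Run:
```python
from h import *;import pickle
r=pickle.load(open("wrist3.pkl","rb"));print("cam",r["xyz"])
s=.5
# plate inner top edge at z=43
im=cv2.GaussianBlur(rect(r,600,700,-290,-90,43,s).astype(np.float32),(0,0),2);f=im[...,0]
P=[]
uvok=lambda x,y,z:(lambda u:(5<u[0]<507)&(5<u[1]<379))(proj(r,[x,y,z])[0])
for j in range(0,f.shape[1],4):
    y=-90-j*s;g=f[:-6,j]-f[6:,j]   # far minus near
    ok=[uvok(700-(i+3)*s,y,43) for i in range(len(g))];g=np.where(ok,g,-1)
    i=g.argmax()
    if g[i]>20:P.append((y,700-(i+3)*s,g[i]))
P=np.float32(P);print(len(P),P[::6].tolist())
v=cv2.fitLine(P[:,:2].copy(),cv2.DIST_HUBER,0,.01,.01).ravel();m=v[1]/v[0];print("plate yaw",-np.degrees(np.arctan(m)),"x@-150",v[3]+m*(-150-v[2]),"x@-230",v[3]+m*(-230-v[2]))
# square plate leg edges at underside+18
for img,z in((r,121-31+18),):
    h=cv2.cvtColor(r["image"],cv2.COLOR_RGB2HSV);mk=((h[...,1]<60)&(h[...,2]>90)).astype(np.uint8)*255
    def edge(a,b):
        c,_=cv2.findContours(mk,cv2.RETR_EXTERNAL,cv2.CHAIN_APPROX_NONE);c=np.float64(max(c,key=cv2.contourArea)[:,0])
        l=lf(c,a,b,8);L=np.linalg.norm(np.subtract(b,a));return plane(r,[l[0]-.3*L*l[1],l[0]+.3*L*l[1]],z)
    e=edge((238,0),(467,255));t=e[0]-e[1];print("outer edge",e.tolist(),"yaw",np.degrees(np.arctan2(t[1],t[0]))-90)
```

```text
cam [ 595.00906355 -144.55059991  237.98303347]
78 [[-134.0, 609.0, 25.337440490722656], [-146.0, 611.0, 59.78401184082031], [-158.0, 644.0, 49.4684944152832], [-170.0, 642.0, 53.10397720336914], [-182.0, 640.0, 52.94589614868164], [-194.0, 638.0, 53.92567825317383], [-206.0, 636.0, 55.49802780151367], [-218.0, 634.5, 55.31023025512695], [-230.0, 632.5, 55.489845275878906], [-242.0, 630.5, 54.66060256958008], [-254.0, 628.5, 53.896968841552734], [-266.0, 627.0, 53.42563247680664], [-278.0, 625.0, 52.89698791503906]]
plate yaw -8.873614 x@-150 644.9654 x@-230 632.47546
outer edge [[611.5071240711303, -144.13361982653515, 108.0], [599.230444206374, -223.09615188528304, 108.0]] yaw -8.83729402369292
```

```bash
python3 -m pendant '[[0,0,0.02,0,0,0,0.01],[0,0,0.025,0,0,0,0.01],[0,0,0.018,0,0,0,0.01],[0,0,0.004,0,0,0,0.01],[0,0,0,0,0,0,0.01],[0,0,0,0,0,0,0.01]]'; python3 -m pendant '[[0,0,0.002,0,0,0,0.01],[0,0,0.001,0,0,0,0.01],[0,0,0,0,0,0,0.01]]'
```

```text
clock: 5.75
position: [537.3, -189.1, 55.7]
ee_rot: [0.951, 0.31, 0.001, 0.001]
contact_force: [0.4, -0.3, -3.1]
gripper_width: 14.0
grasp_force: 61.2
clock: 6.05
position: [536.3, -189.4, 52.0]
ee_rot: [0.951, 0.31, 0.0, 0.0]
contact_force: [-0.4, 0.7, -3.0]
gripper_width: 14.1
grasp_force: 61.3
```

```bash
python3 -m pendant '[[0,0,0.0015,0,0,0,0.01],[0,0,0.001,0,0,0,0.01],[0,0,0,0,0,0,0.01]]'; python3 -m pendant '[[0,0,0.001,0,0,0,0.01],[0,0,0,0,0,0,0.01]]'
```

```text
clock: 6.35
position: [536.2, -189.4, 49.0]
ee_rot: [0.951, 0.31, -0.0, 0.0]
contact_force: [-0.2, 0.0, -2.2]
gripper_width: 14.3
grasp_force: 61.2
clock: 6.55
position: [536.4, -189.4, 48.8]
ee_rot: [0.951, 0.31, 0.0, 0.0]
contact_force: [-0.7, 0.9, 1.8]
gripper_width: 14.0
grasp_force: 62.0
```

```bash
python3 -m pendant '[[0.0007,0.004,0,0,0,0,0.01],[0.0007,0.0045,0,0,0,0,0.01],[0.0007,0.0045,0,0,0,0,0.01],[0.0007,0.0045,0,0,0,0,0.01],[0.0007,0.0045,0,0,0,0,0.01],[0.0007,0.0045,0,0,0,0,0.01],[0.0007,0.004,0,0,0,0,0.01],[0.0007,0.003,0,0,0,0,0.01],[0,0,0,0,0,0,0.01],[0,0,0,0,0,0,0.01]]'
python3 - <<'E'
from bench import arm
s=arm.read_state();print(s["position"],s["contact_force"],s["wrist_torque"])
E
```

```text
clock: 7.55
position: [561.7, -213.9, 48.8]
ee_rot: [0.951, 0.31, 0.001, 0.001]
contact_force: [-0.5, -0.4, 5.3]
gripper_width: 14.7
grasp_force: 62.3
[ 561.71671402 -213.86363883   48.83099407] [-0.52455792 -0.43944826  5.28413155] [-0.11936746  0.22188975 -0.09257095]
```

```bash
cat > st.py <<'E'
from bench import arm;import numpy as np
from scipy.spatial.transform import Rotation as R
F=[];P=[]
s=arm.read_state();a=np.radians(-8.87);xb=np.array([np.cos(a),np.sin(a)]);yb=np.array([-xb[1],xb[0]])
f=s["contact_force"];p=s["position"];m=R.from_quat(s["ee_rot"]).as_matrix()
print("F board x %.1f y %.1f z %.1f | pos board x %.2f y %.2f z %.2f | yaw %.2f | Tz %.2f"%(f[:2]@xb,f[:2]@yb,f[2],p[:2]@xb,p[:2]@yb,p[2],np.degrees(np.arctan2(m[1,1],m[0,1]))+45,s["wrist_torque"][2]))
E
python3 -m pendant '[[0.0014,0.0014,0,0,0,0,0.01],[0.0011,0.0011,0,0,0,0,0.01],[0,0,0,0,0,0,0.01]]' >/dev/null; python3 st.py
python3 -m pendant '[[0.0007,0.0007,0,0,0,0,0.01],[0,0,0,0,0,0,0.01]]'>/dev/null; python3 st.py
python3 -m pendant '[[0.0007,0.0007,0,0,0,0,0.01],[0,0,0,0,0,0,0.01]]'>/dev/null; python3 st.py
```

```text
F board x -2.8 y -0.4 z 5.9 | pos board x 590.43 y -124.60 z 48.82 | yaw -8.91 | Tz -0.09
F board x -3.5 y 0.2 z 8.2 | pos board x 591.26 y -124.58 z 48.82 | yaw -8.91 | Tz -0.06
F board x -3.7 y 0.2 z 8.7 | pos board x 591.72 y -124.61 z 48.81 | yaw -8.91 | Tz -0.08
```

```bash
python3 -m pendant '[[0.0007,0.0007,-0.0003,0,0,0,0.01],[0,0,0,0,0,0,0.01]]'>/dev/null; python3 st.py
python3 -m pendant '[[0.0007,0.0007,0,0,0,0,0.01],[0,0,0,0,0,0,0.01]]'>/dev/null; python3 st.py
python3 -m pendant '[[0.0007,0.0007,0,0,0,0,0.01],[0,0,0,0,0,0,0.01]]'>/dev/null; python3 st.py
```

```text
F board x -5.0 y 1.0 z 8.7 | pos board x 591.79 y -124.62 z 48.83 | yaw -8.93 | Tz -0.04
F board x -7.7 y 0.4 z 9.9 | pos board x 591.84 y -124.61 z 48.81 | yaw -8.94 | Tz -0.03
F board x -8.4 y 1.5 z 12.6 | pos board x 591.88 y -124.63 z 48.83 | yaw -8.95 | Tz -0.08
```

```bash
python3 -m pendant '[[-0.0014,0.0014,-0.0005,0,0,0,0.01],[-0.0014,0.0014,0,0,0,0,0.01],[0,0,0,0,0,0,0.01]]'>/dev/null; python3 st.py
python3 -m pendant '[[-0.0014,0.0014,0,0,0,0,0.01],[-0.0014,0.0014,0,0,0,0,0.01],[0,0,0,0,0,0,0.01]]'>/dev/null; python3 st.py
python3 -m pendant '[[-0.0014,0.0014,0,0,0,0,0.01],[-0.0014,0.0014,0,0,0,0,0.01],[0,0,0,0,0,0,0.01]]'>/dev/null; python3 st.py
```

```text
F board x -9.3 y 8.0 z 11.5 | pos board x 591.89 y -126.99 z 48.81 | yaw -8.97 | Tz 0.00
F board x -8.9 y 9.8 z 11.3 | pos board x 591.90 y -130.21 z 48.81 | yaw -8.96 | Tz -0.04
F board x -9.4 y 10.3 z 11.9 | pos board x 591.88 y -134.07 z 48.81 | yaw -8.96 | Tz -0.09
```

```bash
python3 -m pendant '[[-0.0014,0.0014,0,0,0,0,0.01],[-0.0007,0.0007,0,0,0,0,0.01],[0,0,0,0,0,0,0.01]]'>/dev/null; python3 st.py
python3 -m pendant '[[-0.0007,0.0007,0,0,0,0,0.01],[-0.0007,0.0007,0,0,0,0,0.01],[0,0,0,0,0,0,0.01]]'>/dev/null; python3 st.py
python3 -m pendant '[[-0.0007,0.0007,0,0,0,0,0.01],[-0.0007,0.0007,0,0,0,0,0.01],[0,0,0,0,0,0,0.01]]'>/dev/null; python3 st.py
python3 -m pendant '[[-0.0007,0.0007,0,0,0,0,0.01],[0,0,0,0,0,0,0.01],[0,0,0,0,0,0,0.01]]'>/dev/null; python3 st.py
```

```text
F board x -9.4 y 11.1 z 11.1 | pos board x 591.89 y -136.95 z 48.83 | yaw -8.95 | Tz -0.03
F board x -8.7 y 10.5 z 11.1 | pos board x 591.89 y -138.87 z 48.83 | yaw -8.95 | Tz -0.01
F board x -9.3 y 15.0 z 12.1 | pos board x 591.89 y -139.98 z 48.84 | yaw -8.96 | Tz -0.08
F board x -9.4 y 18.6 z 12.9 | pos board x 591.90 y -140.04 z 48.84 | yaw -8.94 | Tz -0.10
```

```bash
python3 -m pendant '[[0,0.0015,-0.0003,0,0,0,0.01],[0.0003,0.0015,-0.0002,0,0,0,0.01],[0,0.0015,0,0,0,0,0.01],[0,0,0,0,0,0,0.01],[0,0,0,0,0,0,0.01],[0,0,0,0,0,0,0.01]]'; python3 st.py
python3 - <<'E'
from h import *;from bench import arm
r=arm.get_image("scene");w=arm.get_image("wrist")
o=rect(r,330,680,-380,-60,40,.7)
cv2.imwrite("pics/f.png",cv2.resize(np.hstack([cv2.resize(o,None,fx=384/o.shape[0],fy=384/o.shape[0]),w["image"]]),(790,344))[:,:,::-1])
o=rect(r,220,720,-420,40,43,.5).astype(int);mk=((o[...,1]<112)&(o[...,0]>o[...,2]+12)).astype(np.uint8)*255
mk=cv2.morphologyEx(cv2.morphologyEx(mk,cv2.MORPH_CLOSE,np.ones((7,7))),cv2.MORPH_OPEN,np.ones((9,9)))
Q=[]
for i in range(mk.shape[0]):
    x=720-i*.5;k=np.flatnonzero(mk[i])
    if 410<x<570 and len(k):Q.append((x,40-k.max()*.5))
v=cv2.fitLine(np.float32(Q),cv2.DIST_HUBER,0,.01,.01).ravel();print(len(Q),"stud outer angle",np.degrees(np.arctan(v[1]/v[0])))
E
```

```text
clock: 11.55
position: [563.4, -230.0, 48.8]
ee_rot: [0.951, 0.309, -0.005, -0.007]
contact_force: [-12.1, 31.4, 18.2]
gripper_width: 14.4
grasp_force: 63.8
F board x -16.8 y 29.1 z 18.2 | pos board x 592.13 y -140.34 z 48.85 | yaw -8.98 | Tz -0.07
319 stud outer angle -8.88512
```

View pics/f.png

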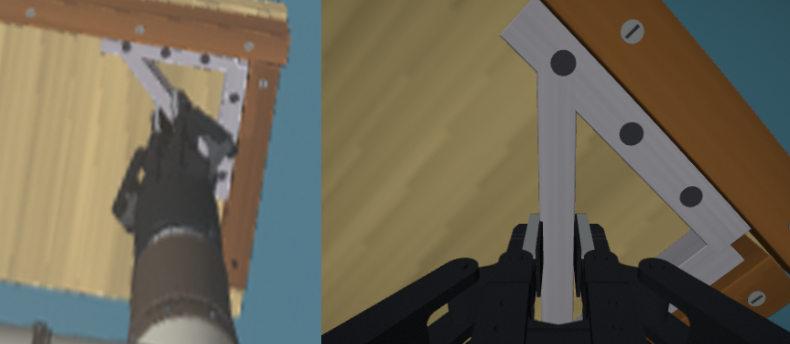

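Both outer edges look flush to the battens, and the side batten now reads -8.89° against the plate's -8.9°. The tool has tilted slightly under load, so I check that before handing in.

Run:
```python
from h import *;from bench import arm
s=arm.read_state();q=R.from_quat(s["ee_rot"]);m=q.as_matrix();print("toolz",m[:,2].round(4),"torque tool",q.inv().apply(s["wrist_torque"]).round(2),s["contact_force"].round(1))
# rotvec in tool axes that would restore vertical
g=R.align_vectors([[0,0,-1]],[m[:,2]])[0];print("restore (tool deg)",(q.inv()*g*q).as_rotvec(degrees=True).round(2))
```

```text
toolz [-0.0132  0.01   -0.9999] torque tool [ 9.1   2.78 -0.01] [-10.6  31.5  18.7]
restore (tool deg) [-0.91  0.27 -0.  ]
```

```bash
python3 -m pendant '[[0,0,0,-0.4,0.1,0,0.01],[0,0,0,-0.4,0.1,0,0.01],[0,0,0,0,0,0,0.01],[0,0,0,0,0,0,0.01]]'; python3 st.py
python3 - <<'E'
from h import *;from bench import arm
s=arm.read_state();q=R.from_quat(s["ee_rot"]);m=q.as_matrix();print("toolz",m[:,2].round(4))
E
```

```text
clock: 12.05
position: [563.2, -229.7, 48.8]
ee_rot: [0.951, 0.309, -0.001, -0.001]
contact_force: [-11.8, 32.9, 19.0]
gripper_width: 14.3
grasp_force: 64.2
F board x -16.7 y 30.7 z 19.0 | pos board x 591.88 y -140.15 z 48.84 | yaw -8.97 | Tz -0.02
toolz [-2.8e-03  8.0e-04 -1.0e+00]
```

```bash
python3 -m pendant '[[0,0,0,0,0,0,0.01],[0,0,0,0,0,0,0.01],[0,0,0,0,0,0,0.01],[0,0,0,0,0,0,0.01],[0,0,0,0,0,0,0.01],[0,0,0,0,0,0,0.01],[0,0,0,0,0,0,0.01],[0,0,0,0,0,0,0.01]]'>/dev/null; python3 st.py; python3 -c "
from bench import arm;print(arm.job_done())"
```

```text
F board x -16.9 y 30.8 z 19.9 | pos board x 591.86 y -140.17 z 48.84 | yaw -8.97 | Tz -0.04
the job is handed in; nothing more can be done
None
```

The job is handed in at about 13 s with the square still gripped and pressed home (about 17 N on the fixed batten, 31 N on the side batten); the side batten measured within about 0.1° of square to the fixed one, and the slide box, screwdriver and screw tin were left alone.

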